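Shut the gate and pump the clamp onto a glued toy house

TASK

In the glue-up jig on the counter, first push the side gate shut until it clicks home on its catch, then pump the clamp's trigger up and down until the sprung pad meets the glued toy house, pushes it against the anvil and its spring is clearly pressed in, about half-way but never all the way. Finish while still holding the trigger pressed part or all of the way down, so that the house stays gently gripped. Move the jaw only with the trigger, touch neither the house nor the pad, and leave the other things on the counter alone.

Things in the scene. Friction and masses are not known exactly. Their poses are not given: they have to be found in the camera images.
- jig: Glue-up jig screwed to the counter: wooden base board 110 mm (its x) by 370 mm (its y, from -250 to +120), 18 mm thick. Origin on the counter under the work bay; x points away from the robot at yaw 0, y runs along the clamp from pump to anvil. In this frame a back fence stands at x = +24 mm and two grey pump cheeks at y = -118 to -82, |x| < 23, 114 mm high.
- anvil_face (a point): Centre of the face of the anvil, the fixed aluminium jaw (73 mm high), at y = +75 mm, x = 0, 36 mm up in the jig's frame. Does not move.
- catch_post (a point): Top centre of the aluminium post with the ball catch, 14 by 20 mm, 72 mm high, at x = -33, y = -50 mm in the jig's frame, just past the free end of the shut gate. Does not move.
- gate (a joint): Angle of the wooden side gate (rad): 0 = shut on its catch; grows, to at most 1.5, as the free end swings out towards the robot. Shut, it runs from its pin towards the pump (jig's -y). The catch takes a push of 2 to 5 N in the last 0.07 rad; pushed less far, the gate springs back to about 0.2 rad. Before that it moves at under 1 N.
- gate_hinge (a point): Point on the gate's upright hinge pin, at x = -30, y = +80 mm in the jig's frame, 47 mm above the counter. Axes turn with the gate: those of the jig when shut, turned by minus the gate angle about z when open. The gate reaches from 5 to 105 mm from the pin along -y here, is 8 mm thick (4 mm either side of the pin's line) and stands 22 to 72 mm above the counter.
- gate_push (a point): Point on the outer face of the gate (the face to push on), 70 mm from the hinge pin, at mid-height, 47 mm above the counter. Its -x axis points out of the gate, to the side from which it is pushed.
- trigger (a joint): Angle of the pump trigger (rad): 0 = at rest, sprung up; 0.42 = fully down on its stop. A lever from its pivot away from the bay (jig's -y) with a black paddle 40 by 44 mm at its end; pressed down, its pawl pushes the toothed bar and jaw towards the anvil. At the paddle: return spring 2 to 3 N, moving the jaw adds 4 to 5 N, pressing in the pad up to 4 N more.
- trigger_pivot (a point): Centre of the trigger's pivot pin, at x = 0, y = -100, z = 98 mm in the jig's frame; the pin runs along the jig's x. Does not move.
- trigger_pad (a point): Centre of the paddle's top face, where the trigger is pressed: 105 mm from the pivot along the lever and 5 mm above the lever's line. The lever rises 0.21 rad from the pivot at rest and falls 0.21 rad fully down, so this point is 125 mm above the counter at rest and 81 mm fully down; at rest it is at y = -202 mm in the jig's frame.
- jaw (a joint): Travel of the toothed bar and jaw towards the anvil (m), at most 0.07. Friction keeps it in place when the trigger comes up. Teeth are 5 mm apart and the pawl moves 32 mm per rad of trigger, 0 to 5 mm of it idle before it bites: a full stroke advances the jaw about 10 mm (the first one 8 to 13), one of under 0.17 rad perhaps not at all.
- pad (a joint): How far the sprung pad in front of the jaw is pushed back against its coil spring (m): 0 = free, 0.014 = bottomed on the jaw (crushing). It presses on the house with 2.8 N when it starts to move and 0.7 N more for each mm.
- pad_face (a point): Centre of the face of the rubber pad (34 mm wide, 32 mm high) that meets the house, on the middle line of the jig, 46 mm above the counter; moves with jaw and pad, towards the jig's +y.
- house_center (a point): Wooden toy house glued from two halves, loose on the base board in the bay: 50 mm long along the jig's y (end faces 25 mm from this point), 40 mm wide, walls 34 mm high, dark roof and chimney to about 56 mm. This point is the middle of its walls, 35 mm above the counter. Pushed by the pad it slides 2 to 10 mm until it meets the anvil.
- frog: green plastic frog clicker, 42 mm across, 22 mm high, in the top one of three stacked clear plastic trays; origin at the centre of its underside. Leave it alone.
- bell: silver aluminium bell, 40 mm across, 40 mm high, in the top tray; origin at the centre of its underside. Leave it alone.
- spintop: red plastic spinning top, 38 mm across, 39 mm high, in the middle tray; origin at the centre of its underside. Leave it alone.
- mug: white ceramic mug with its lid on, 82 mm across, 118 mm high, handle on its +y side; origin at the centre of its underside. Leave it alone.
- glue: white glue bottle, 42 mm across, 105 mm high, standing behind the jig; origin at the centre of its underside. Leave it alone.
- shaker: steel salt shaker, 44 mm across, 74 mm high; origin at the centre of its underside. Leave it alone.
- dish: small blue ceramic bowl, 90 mm across, 30 mm high; origin at the centre of its underside. Leave it alone.
- brush: glue brush lying behind the pump end of the jig, lies along its own x. Leave it alone.

How it is judged:
By the outcome, as a careful person would: the job done as asked, in the order asked, and still so for the second after the job is handed in, while the arm keeps its last pose, push and grip.
It also fails if it takes over 56 s, if anything falls off the work surface, if the arm or the gripper's body presses on something with over 40 N, if the wrist force passes 120 N, or if a joint passes its speed limit or range.

ROBOT

A 6-joint arm with a two-finger parallel gripper is mounted at the origin on the work surface. World frame = base frame: x ahead of the robot, y to its left, z up, the work surface at z = 0. Lengths are in m, angles in rad, forces in N, time in s.
With the tool pointing down it reaches from about 0.225 to 0.875 m from the base axis. Payload 3.4 kg.
Tool frame: the origin (TCP) lies midway between the tips of the shut fingers; the grasp point (between the pads) lies 19 mm behind it (manip.grasp_offset is the distance from the TCP to the grasp point, in m); x points along the fingers, y is the direction in which the jaws open and shut, and the axes are right-handed (so a half turn about x gives the same grasp; the last joint's range is limited). The gripper opens to 85 mm and grips with 20 to 120 N. Pads are 22 mm wide; open, the fingers measure 114 mm over their backs; the gripper's body (76 mm by 85 mm) begins 54 mm behind the grasp point. The pads swing forward as they close: fully open they stand 13 mm farther back than shut.
Start: joints at [1.029, 0.276, 1.505, -0, 1.361, -0.121], TCP at [0.235, 0.525, 0.231] pointing down, gripper open.
Joint ranges: [-2.89, 2.89], [-0.75, 2.08], [0.22, 2.7], [-1.18, 4.32], [0.11, 2.71], [-2.7, 2.7]. Speed limits (rad/s): [2.57, 2.57, 3.14, 3.14, 3.14, 3.14].

INTERFACE

Orientations are given as a unit quaternion [w, x, y, z].
In Python, from rig import manip gives the robot as it stands.
- The arm moves only by the shell command python3 -m creep 'ROWS' [OPENING] [FORCE]. ROWS is a JSON object of lists of equal length, an entry for each row: "delta_pos": the shift along the tool's x, y, z in cm, a list of three; "dr": the turn, a rotation vector about the tool's x, y, z in rad, a list of three. In form: {"delta_pos": [[dx, dy, dz], ...], "dr": [[rx, ry, rz], ...]}. A call has 1 to 10 rows; each row is the pose to reach, as a shift and turn from the pose commanded when the call began, along the tool's axes at that moment; what a row does not reach only later rows make up. A row lasts 1/10 s, in which the tool goes at most 50 mm and 8.59 degrees, less where a joint would pass 70% of its speed; a pose out of reach is approached as far as the arm can. A call with a gripper value outside its range is refused whole. OPENING is the opening, from -1 (shut) to 1 (fully open), set as the call begins (- or left out, the last holds). The fingers move at their own pace and stop on an object; FORCE is the grip in N (left out, the last holds). Time passes only in rows, so rows that repeat a pose let the fingers close. It gives the time, the measured TCP pose, the force and the opening at its end, in the units of the state.
- manip.get_state(): the state, without advancing time (a new reading comes with each control period).
- manip.get_image(name): name is "side" or "top" or "wrist"; returns a dict with "pixels" (480x640x3 uint8, blue, green, red), "depth" (480x640 float32, m along the optical axis (not along the pixel's ray), 0 where there is no reading), "intrinsics" (3x3 intrinsics, pixels), "rvec" (rotation vector, rad) and "tvec" (3), from world to camera coordinates, as OpenCV has them. Camera axes: x right, y down, z forward; pixel columns grow to the right and rows downward; lengths in m; the calibration is good to about 2 mm. A picture is of the moment at which its call begins.
- manip.sign_off(): hands the job in, once; it reports no verdict.
The state is a dict: "clock": time; "qpos": joint angles; "qd": joint speeds; "effort": joint torques, N m; "position": TCP position; "ee_rot": TCP orientation; "contact_force": force on the tool from outside, world axes, zero at the start; "moment": the same for the moment, N m; "width": finger opening in m.
Only numpy, scipy, OpenCV 4.12 (cv2) and the standard library are available. Lean on these libraries where they do the work, as an engineer would, in place of code of your own. Each camera call takes 0.05 s, during which the arm holds its last target. There are 200 camera calls.

## Working session

There is one attempt and no reset: what is moved stays moved. The work goes in short steps, Python scripts to look and compute and a shell command to move; the robot and the scene stay as the last step left them, time stands still between calls to the robot, and variables do not carry over. Pictures are saved under pics/ and viewed, about 8 in all and at most 12, crops included, and the job is handed in when it is done.

```bash
mkdir -p pics; ls
cat > h.py <<'E'
import numpy as np, cv2
from rig import manip
def snap(n):
    d=manip.get_image(n); d['R']=cv2.Rodrigues(np.array(d['rvec'],float))[0]; d['t']=np.array(d['tvec'],float).ravel(); d['K']=np.array(d['intrinsics'],float); return d
def proj(d,P):
    c=np.atleast_2d(P)@d['R'].T+d['t']; p=c@d['K'].T; return p[:,:2]/p[:,2:]
def ray(d,u,v,z):
    r=d['R'].T@np.linalg.inv(d['K'])@[u,v,1]; o=-d['R'].T@d['t']; return o+r*(z-o[2])/r[2]
def cloud(d):
    v,u=np.mgrid[:480,:640]; z=d['depth']; q=np.stack([u*z,v*z,z],-1)@np.linalg.inv(d['K']).T
    return (q-d['t'])@d['R']
E
python3 - <<'E'
from h import *
for n in('top','side'):
    d=snap(n); cv2.imwrite(f'pics/{n}0.png',d['pixels']); print(n,-d['R'].T@d['t'],d['R'][2])
print(manip.get_state())
E
```

```text
pics
top [0.4441537  0.02429397 1.36202721] [ 7.49217626e-02  5.33746409e-04 -9.97189272e-01]
side [0.34134903 0.9609216  0.9743251 ] [ 0.15645279 -0.72758382 -0.66794035]
{'clock': 0.1, 'qpos': array([ 1.02899700e+00,  2.76537391e-01,  1.50604317e+00,  1.28568494e-06,
        1.36069013e+00, -1.20994516e-01]), 'qd': array([ 0.00062436, -0.00057424, -0.0027711 ,  0.00033085, -0.00074363,
       -0.00179884]), 'effort': array([ 1.09948392e-03, -4.17697513e+01, -2.46407586e+01, -8.55138774e-05,
        5.82802677e-03,  3.30504417e-05]), 'position': array([0.23463455, 0.5244182 , 0.2305084 ]), 'ee_rot': array([ 0.69131921,  0.14712088,  0.69170611, -0.14824258]), 'contact_force': array([-0.94247312,  0.53889014, -0.08663774]), 'moment': array([ 0.04426048,  0.0630913 , -0.04427928]), 'width': 0.08539401661347558}
```

View pics/top0.png

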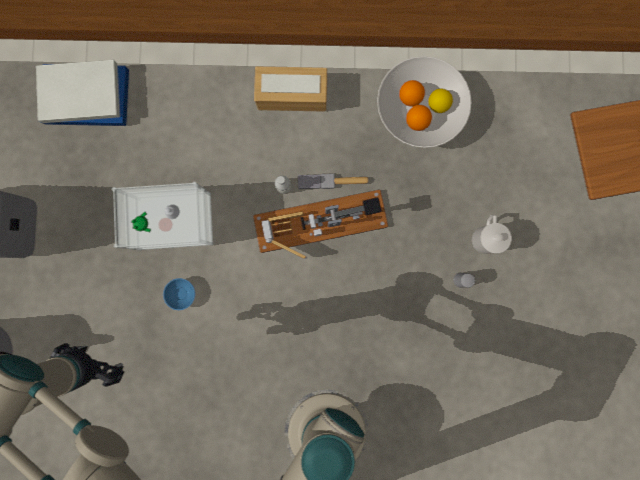

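View pics/side0.png

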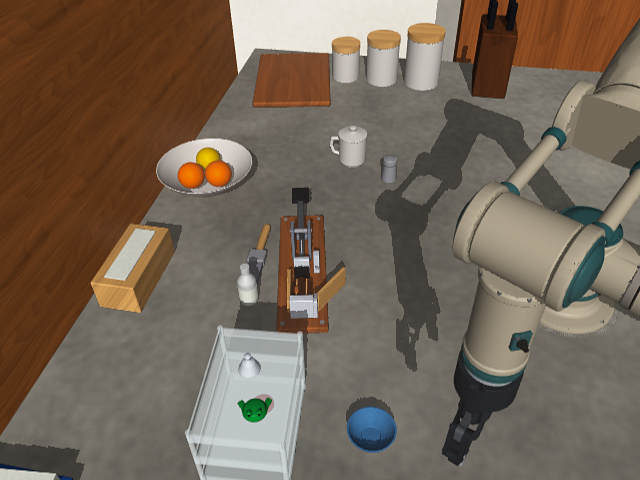

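Top view: the jig board spans about (255,215)–(387,225), with the black paddle at (372,205), anvil at (266,230), and the open gate from (272,238) to (306,256). The side view agrees: the gate is swung out towards the robot, and the trays are left of the anvil.

```bash
cat > jig.py <<'E'
from h import *
def fit(d):
    P=cloud(d); b=d['pixels'].astype(int); hsv=cv2.cvtColor(d['pixels'],cv2.COLOR_BGR2HSV)
    m=(hsv[...,0]<16)&(hsv[...,1]>90)&(d['depth']>0)&(abs(P[...,2]-.018)<.008)&(P[...,0]<.75)&(abs(P[...,1]-.05)<.35)&(P[...,0]>.2)
    n,l,s,_=cv2.connectedComponentsWithStats(m.astype(np.uint8)); 
    m=np.isin(l,[i for i in range(1,n) if s[i,4]>40])
    q=P[m]; 
    vu=np.argwhere(m); q2=np.array([ray(d,u,v,.018)[:2] for v,u in vu])
    return q,q2,cv2.minAreaRect((q2*1000).astype(np.float32)),P
E
python3 - <<'E'
from jig import *
for n in('top','side'):
    d=snap(n); q,q2,r,P=fit(d); print(n,len(q),np.median(q[:,2]),r,cv2.boxPoints(r).round(0).tolist())
    c=d['pixels'][165:275,235:405] if n=='top' else d['pixels'][180:340,230:390]
    cv2.imwrite(f'pics/c_{n}.png',cv2.resize(c,None,fx=4.6 if n=='top' else 3.7,fy=4.6 if n=='top' else 3.7,interpolation=cv2.INTER_CUBIC))
E
```

```text
top 3207 0.018919341127410845 ((587.43310546875, 28.591766357421875), (110.40814208984375, 368.71917724609375), 12.774008750915527) [[493.0, 196.0], [574.0, -163.0], [682.0, -139.0], [601.0, 221.0]]
side 2965 0.017449779022953568 ((587.0718994140625, 34.043060302734375), (109.49261474609375, 375.0728759765625), 12.690242767333984) [[492.0, 205.0], [575.0, -161.0], [682.0, -137.0], [599.0, 229.0]]
```

View pics/c_top.png

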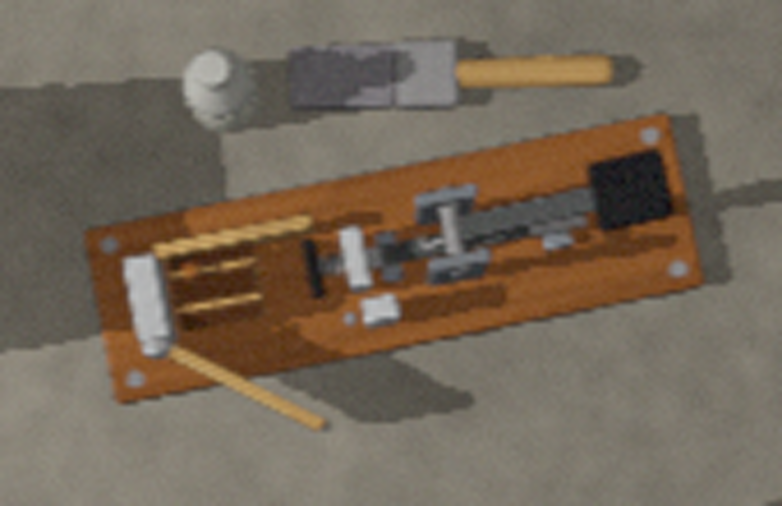

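View pics/c_side.png

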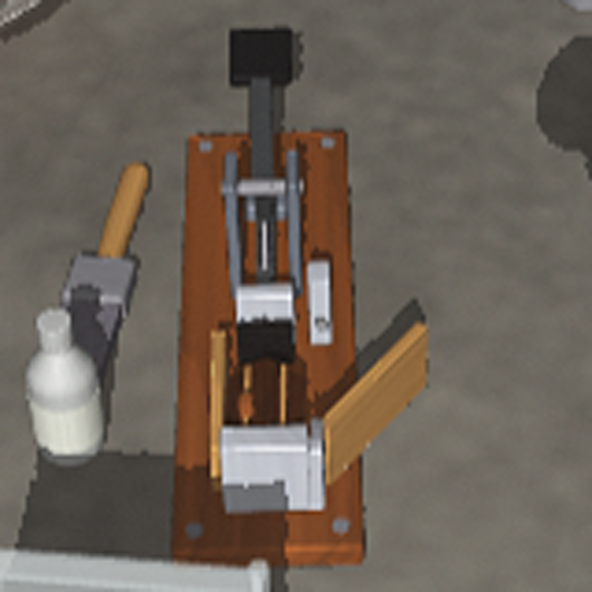

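Run:
```python
from jig import *
yaw=.2225; Rz=np.array([[np.cos(yaw),-np.sin(yaw)],[np.sin(yaw),np.cos(yaw)]]); o=np.array([.5873,.0295])-Rz@[0,-.065]; print(o)
d=snap('top'); s=snap('side')
J=lambda p:np.round((Rz.T@(p[:2]-o))*1000,1)
T=lambda X,Y:(235+X/4.6,165+Y/4.6); S=lambda X,Y:(230+X/3.7,180+Y/3.7)
print('post',J(ray(d,*T(380,310),.072)),'exp -33,-50')
print('paddle',J(ray(d,*T(630,190),.122)),J(ray(s,*S(262,57),.122)),'exp 0 -202')
print('gate tip',J(ray(d,*T(322,424),.072)),J(ray(s,*S(424,324),.072)),'base',J(ray(d,*T(172,350),.072)))
print('roof lines/pad',J(ray(d,*T(313,268),.062)), 'jaw')
print('anvil',J(ray(d,*T(165,300),.073)),'exp y75')
for n,dd in(('top',d),('side',s)):
  P=cloud(dd); g=P[(dd['depth']>0)&(P[...,2]>.1)&(P[...,2]<.16)&(P[...,0]>.5)&(P[...,0]<.7)&(abs(P[...,1]+.1)<.08)&(dd['pixels'].max(-1)<50)]
  print(n,len(g),J(g.mean(0)),g.min(0),g.max(0))
  print('house tops'); h=P[(dd['depth']>0)&(P[...,2]>.03)&(P[...,2]<.085)]
  j=(h[:,:2]-o)@Rz*1000
  h2=h[(j[:,0]<-25)&(j[:,0]>-140)&(j[:,1]<85)&(j[:,1]>-35)&(h[:,2]>.06)]; jj=(h2[:,:2]-o)@Rz*1000
  v=jj-[-30,80]; a=np.arctan2(-v[:,0],-v[:,1]); print('gate angle',len(a),np.median(a[np.hypot(*v.T)>50]),np.hypot(*v.T).max())
  m=(abs(j[:,0])<10)&(j[:,1]<40)&(j[:,1]>-40); i=np.argsort(-j[m,1]); 
  k=np.c_[j[m],h[m][:,2]*1000]; 
  for y in range(-40,45,4):
    t=k[(k[:,1]>=y)&(k[:,1]<y+4)]
    if len(t): print(y,len(t),t[:,2].max().round())
```

```text
[0.57295654 0.09289767]
post [-35.9 -52.2] exp -33,-50
paddle [  -1.2 -204.9] [  -1.4 -199.5] exp 0 -202
gate tip [-95.   -5.4] [-95.  -2.] base [-34.6  72.6]
roof lines/pad [ -2.6 -18.3] jaw
anvil [-4.9 70.9] exp y75
top 220 [  -1.  -203.9] [ 0.59591239 -0.12834354  0.11844694] [ 0.63812175 -0.08612399  0.13575961]
house tops
gate angle 121 0.6537671690602499 104.60921514119133
-40 11 71.0
-36 8 54.0
-32 6 53.0
-28 5 50.0
-24 4 53.0
-20 12 65.0
-16 10 66.0
16 10 69.0
20 10 72.0
24 10 69.0
28 10 71.0
32 11 69.0
36 10 71.0
side 245 [   0.4 -199.6] [ 0.59524354 -0.12950635  0.11004464] [ 0.63974496 -0.06164246  0.13284485]
house tops
gate angle 238 0.6803946123668013 105.62538589012777
-40 31 70.0
-36 32 70.0
-32 1 59.0
-20 12 63.0
-16 51 64.0
-12 36 65.0
12 1 64.0
16 7 67.0
20 12 68.0
24 10 68.0
28 17 71.0
32 11 71.0
36 16 73.0
```

```bash
cat > mv.py <<'E'
from h import *
from scipy.spatial.transform import Rotation as Rn
yaw=.2225; c,s_=np.cos(yaw),np.sin(yaw); RJ=np.array([[c,-s_,0],[s_,c,0],[0,0,1]]); O=np.array([.572,.0929,0])
def W(p): return O+RJ@np.array(p)/1000
def st():
    s=manip.get_state(); q=s['ee_rot']; return s,Rn.from_quat([q[1],q[2],q[3],q[0]])
def rep():
    s,R=st(); print('t',s['clock'],'tcp',s['position'].round(4),'jig mm',(RJ.T@(s['position']-O)*1000).round(1),'F',(RJ.T@s['contact_force']).round(2),'q',s['qpos'].round(2),'w',round(s['width'],3))
    return s,R
def go(*pts,Rt=None):
    s,R=rep(); print('tool axes in jig',(RJ.T@R.as_matrix()).round(2).tolist())
    for p in pts: print(p,'W',W(p).round(3),'delta cm',(R.as_matrix().T@(W(p)-s['position'])*100).round(2))
    if Rt is not None: print('dr',(R.inv()*Rn.from_matrix(RJ@Rt)).as_rotvec().round(4))
E
python3 - <<'E'
from mv import *
# tool x down; tool y along jig +y -> z = x cross y
for sg in (1,-1):
    x=np.array([0,0,-1.]);y=np.array([0,sg,0.]);z=np.cross(x,y)
    go([-140,8,150],[-140,8,40],[-60,8,40],Rt=np.c_[x,y,z])
E
```

```text
t 0.3 tcp [0.2348 0.5247 0.231 ] jig mm [-233.6  495.6  231. ] F [-0.41 -0.56 -0.38] q [ 1.03  0.28  1.51  0.    1.36 -0.12] w 0.085
tool axes in jig [[-0.0, 0.6, 0.8], [-0.0, 0.8, -0.6], [-1.0, -0.0, -0.0]]
[-140, 8, 150] W [0.434 0.07  0.15 ] delta cm [  8.12 -33.39  36.74]
[-140, 8, 40] W [0.434 0.07  0.04 ] delta cm [ 19.12 -33.39  36.74]
[-60, 8, 40] W [0.512 0.087 0.04 ] delta cm [ 19.11 -28.59  43.14]
dr [-6.433e-01 -3.000e-04  5.000e-04]
t 0.3 tcp [0.2348 0.5247 0.231 ] jig mm [-233.6  495.6  231. ] F [-0.41 -0.56 -0.38] q [ 1.03  0.28  1.51  0.    1.36 -0.12] w 0.085
tool axes in jig [[-0.0, 0.6, 0.8], [-0.0, 0.8, -0.6], [-1.0, -0.0, -0.0]]
[-140, 8, 150] W [0.434 0.07  0.15 ] delta cm [  8.12 -33.39  36.74]
[-140, 8, 40] W [0.434 0.07  0.04 ] delta cm [ 19.12 -33.39  36.74]
[-60, 8, 40] W [0.512 0.087 0.04 ] delta cm [ 19.11 -28.59  43.14]
dr [2.4983e+00 7.0000e-04 3.0000e-04]
```

```bash
python3 -m creep '{"delta_pos":[[1,-3,3.5],[2,-6.5,7],[3,-10,11],[4,-13.5,15],[5,-17,19],[6,-20.5,22.5],[7,-24,26.5],[8,-28,31],[8,-31,34],[8,-33.4,36.7]],"dr":[[-0.06,0,0],[-0.13,0,0],[-0.2,0,0],[-0.26,0,0],[-0.33,0,0],[-0.4,0,0],[-0.46,0,0],[-0.53,0,0],[-0.6,0,0],[-0.643,0,0]]}' -1 && python3 -m creep '{"delta_pos":[[0,0,0],[0,0,0],[0,0,0]],"dr":[[0,0,0],[0,0,0],[0,0,0]]}' && python3 -c "
from mv import *
go([-140,8,40],[-60,8,40])"
```

```text
clock: 1.3
position: [0.4309, 0.0742, 0.1512]
ee_rot: [0.703, -0.079, 0.703, 0.079]
contact_force: [0.5, 0.4, -0.1]
width: -0.0002
clock: 1.6
position: [0.4302, 0.0768, 0.1514]
ee_rot: [0.703, -0.078, 0.703, 0.079]
contact_force: [0.3, 0.4, 1.0]
width: -0.0
t 1.6 tcp [0.4302 0.0768 0.1514] jig mm [-141.8   15.5  151.4] F [0.37 0.32 0.95] q [ 0.02  0.13  1.91  0.    1.1  -1.78] w -0.0
tool axes in jig [[-0.0, 0.0, 1.0], [0.0, 1.0, -0.0], [-1.0, 0.0, -0.0]]
[-140, 8, 40] W [0.434 0.07  0.04 ] delta cm [11.14 -0.76  0.19]
[-60, 8, 40] W [0.512 0.087 0.04 ] delta cm [11.13 -0.76  8.19]
```

```bash
python3 -m creep '{"delta_pos":[[3.5,-0.7,0],[7.5,-0.7,0],[11,-0.7,0],[11,-0.7,0],[11,-0.7,2],[11,-0.7,4],[11,-0.7,5.5],[11,-0.7,7],[11,-0.7,8],[11,-0.7,8]],"dr":[[0,0,0],[0,0,0],[0,0,0],[0,0,0],[0,0,0],[0,0,0],[0,0,0],[0,0,0],[0,0,0],[0,0,0]]}' && python3 -c "
from mv import *
rep()
d=snap('side'); cv2.imwrite('pics/side1.png',cv2.resize(d['pixels'][180:340,230:430],None,fx=3.7,fy=3.7,interpolation=cv2.INTER_CUBIC))"
```

```text
clock: 2.6
position: [0.5125, 0.0881, 0.0429]
ee_rot: [0.704, -0.079, 0.701, 0.079]
contact_force: [-0.2, -0.5, 0.5]
width: 0.0001
t 2.6 tcp [0.5125 0.0881 0.0429] jig mm [-59.1   8.5  42.9] F [-0.32 -0.45  0.49] q [ 0.04  0.37  1.89  0.    0.87 -1.76] w 0.0
```

View pics/side1.png

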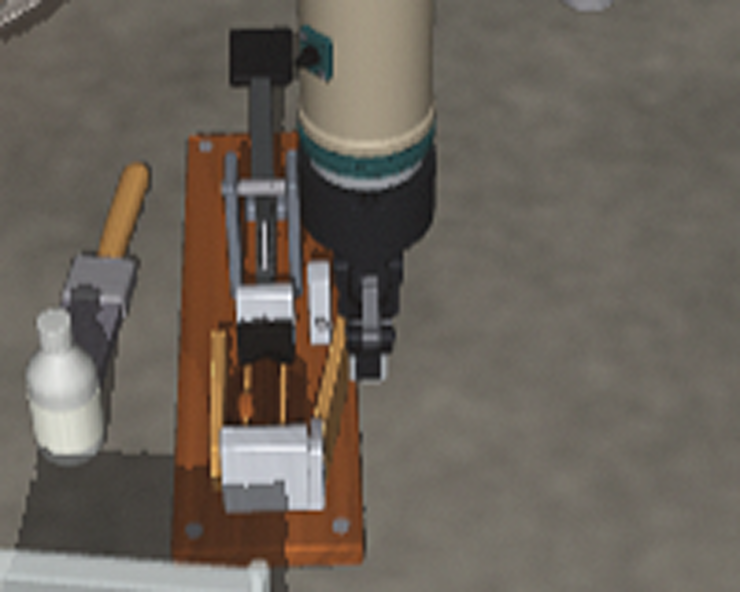

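The shut fingers are in front of the gate at (370,350), and the gate is nearly shut, its tip at (340,325) next to the post at (320,300). I'll push further in small steps.

```bash
for i in 1; do python3 -m creep '{"delta_pos":[[0,0,0.3],[0,0,0.6],[0,0,0.8],[0,0,0.8]],"dr":[[0,0,0],[0,0,0],[0,0,0],[0,0,0]]}'; python3 -m creep '{"delta_pos":[[0,0,0.15],[0,0,0.3],[0,0,0.3]],"dr":[[0,0,0],[0,0,0],[0,0,0]]}' ; python3 -c "
from mv import *
rep()"; done
```

```text
clock: 3.05
position: [0.5184, 0.0886, 0.0415]
ee_rot: [0.703, -0.078, 0.703, 0.078]
contact_force: [-0.9, -0.3, 0.1]
width: 0.0001
clock: 3.35
position: [0.5214, 0.0893, 0.0414]
ee_rot: [0.703, -0.078, 0.703, 0.078]
contact_force: [-0.5, -0.5, 0.1]
width: 0.0002
t 3.35 tcp [0.5214 0.0893 0.0414] jig mm [-50.2   7.7  41.4] F [-0.65 -0.42  0.06] q [ 0.04  0.39  1.87  0.    0.88 -1.75] w 0.0
```

```bash
for i in 1; do python3 -m creep '{"delta_pos":[[0,0,0.15],[0,0,0.3],[0,0,0.3]],"dr":[[0,0,0],[0,0,0],[0,0,0]]}'; python3 -m creep '{"delta_pos":[[0,0,0.15],[0,0,0.3],[0,0,0.3]],"dr":[[0,0,0],[0,0,0],[0,0,0]]}' ; python3 -c "
from mv import *
rep()
d=snap('side'); cv2.imwrite('pics/side2.png',cv2.resize(d['pixels'][240:320,280:340],None,fx=7,fy=7,interpolation=cv2.INTER_CUBIC))"; done
```

```text
clock: 3.65
position: [0.5233, 0.0897, 0.0413]
ee_rot: [0.702, -0.079, 0.703, 0.078]
contact_force: [-2.2, -2.8, 1.4]
width: -0.0002
clock: 3.95
position: [0.526, 0.0902, 0.0413]
ee_rot: [0.702, -0.079, 0.703, 0.078]
contact_force: [-2.8, -3.7, 1.4]
width: 0.0005
t 3.95 tcp [0.526  0.0902 0.0413] jig mm [-45.4   7.6  41.3] F [-3.54 -3.01  1.45] q [ 0.04  0.39  1.86 -0.    0.89 -1.75] w 0.0
```

View pics/side2.png

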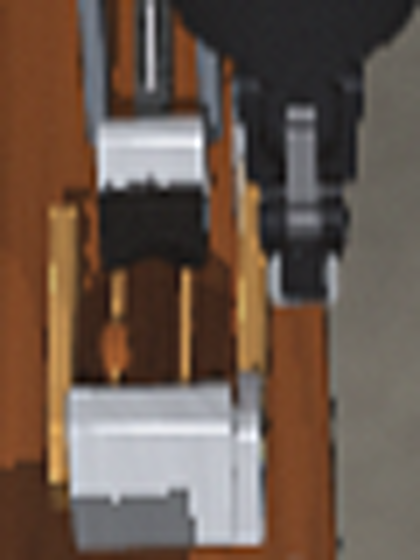

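The gate at (250,300) is parallel to the board now and close to shut. The push is about 3.5 N, which matches the catch range, so I'll continue a little.

```bash
for i in 1 ; do python3 -m creep '{"delta_pos":[[0,0,0.1],[0,0,0.2],[0,0,0.2]],"dr":[[0,0,0],[0,0,0],[0,0,0]]}';  python3 -m creep '{"delta_pos":[[0,0,0.1],[0,0,0.2],[0,0,0.2]],"dr":[[0,0,0],[0,0,0],[0,0,0]]}'; python3 -c "
from mv import *
rep()"; done
```

```text
clock: 4.3
position: [0.5285, 0.091, 0.0414]
ee_rot: [0.702, -0.078, 0.703, 0.078]
contact_force: [-3.3, -2.5, 2.5]
width: 0.0001
clock: 4.6
position: [0.5285, 0.091, 0.0414]
ee_rot: [0.701, -0.079, 0.704, 0.078]
contact_force: [-7.9, -4.4, 4.4]
width: -0.0002
t 4.6 tcp [0.5285 0.091  0.0414] jig mm [-42.9   7.8  41.4] F [-8.68 -2.56  4.42] q [ 0.04  0.4   1.85 -0.    0.9  -1.75] w -0.0
```

Force now rises with no further motion, so the gate is on its stop. I'll back off, lift, and verify.

```bash
python3 -m creep '{"delta_pos":[[0,0,-1],[0,0,-3],[0,0,-6],[-4,0,-8],[-8,0,-8],[-12,0,-8],[-15,-2,-8],[-15,-6,-8],[-15,-8,-8],[-15,-8,-8]],"dr":[[0,0,0],[0,0,0],[0,0,0],[0,0,0],[0,0,0],[0,0,0],[0,0,0],[0,0,0],[0,0,0],[0,0,0]]}'
python3 - <<'E'
from mv import *
go([0,-203,170],[0,-203,130])
d=snap('side'); t=snap('top'); np.savez('pics/s3.npz',side=d['pixels'])
a=cv2.resize(d['pixels'][230:320,275:355],None,fx=6,fy=6,interpolation=cv2.INTER_CUBIC)
cv2.imwrite('pics/side3.png',a)
for dd in (t,d):
  P=cloud(dd); h=P[(dd['depth']>0)&(P[...,2]>.06)&(P[...,2]<.08)]; j=(h[:,:2]-O[:2])@RJ[:2,:2]*1000
  jj=j[(j[:,0]<-20)&(j[:,0]>-60)&(j[:,1]<65)&(j[:,1]>-22)]; v=jj-[-30,80]; a=np.arctan2(-v[:,0],-v[:,1]); print(len(a),np.median(a),np.median(jj[:,0]))
E
```

```text
clock: 5.6
position: [0.4727, -0.0059, 0.1923]
ee_rot: [0.705, -0.078, 0.701, 0.077]
contact_force: [0.3, -0.1, 0.2]
width: -0.0001
t 5.6 tcp [ 0.4727 -0.0059  0.1923] jig mm [-118.7  -74.5  192.3] F [ 0.31 -0.14  0.17] q [-0.16  0.15  1.78  0.    1.21 -1.95] w -0.0
tool axes in jig [[0.0, 0.0, 1.0], [-0.0, 1.0, -0.0], [-1.0, -0.0, 0.0]]
[0, -203, 170] W [ 0.617 -0.105  0.17 ] delta cm [  2.31 -12.81  11.9 ]
[0, -203, 130] W [ 0.617 -0.105  0.13 ] delta cm [  6.31 -12.8   11.88]
105 -0.012381179805854596 -29.3538468062031
105 -0.030904059275935303 -28.27271404293545
```

View pics/side3.png

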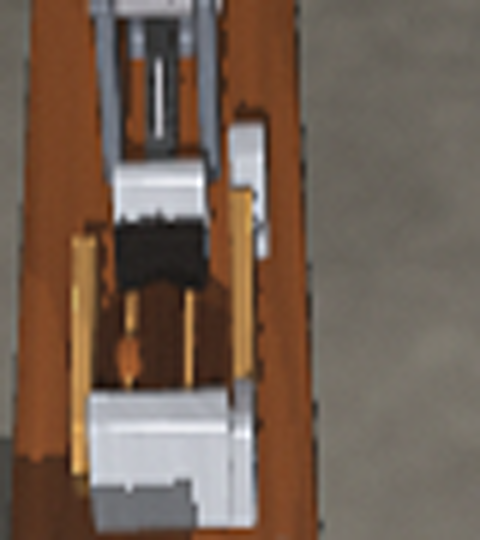

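Gate confirmed shut: measured angle about -0.01 to -0.03 rad, with its tip at (242,190) against the post at (248,150). Next I'll take the baseline profile along the clamp line and move above the paddle.

```bash
cat > prof.py <<'E'
from mv import *
Y=np.arange(-70,80,.5)
def profile(d,z=62,xs=range(-9,10,2)):
    g=cv2.cvtColor(d['pixels'],cv2.COLOR_BGR2GRAY); out=[]
    for x in xs:
        p=proj(d,np.array([W([x,y,z]) for y in Y])).astype(np.float32); out.append(cv2.remap(g,p[:,:1],p[:,1:],cv2.INTER_LINEAR)[:,0])
    return np.mean(out,0)
def edges(p,lo=-70,hi=80):
    g=cv2.GaussianBlur(np.gradient(p,.5).reshape(-1,1).astype(np.float32),(1,9),1.5)[:,0]; r=[]
    for i in range(2,len(g)-2):
        if abs(g[i])>3 and abs(g[i])==abs(g[i-2:i+3]).max(): r.append((float(Y[i]),round(float(g[i]),1)))
    return r
E
python3 -m creep '{"delta_pos":[[0,-3,3],[0,-6,6],[0,-9.5,9],[1,-12.8,11.9],[2.3,-12.8,11.9],[2.3,-12.8,11.9],[2.3,-12.8,11.9]],"dr":[[0,0,0],[0,0,0],[0,0,0],[0,0,0],[0,0,0],[0,0,0],[0,0,0]]}'
python3 - <<'E'
from prof import *
go([0,-203,125],[0,-203,85])
d=snap('side'); p=profile(d); np.save('p0.npy',p); print(edges(p)); print(p[::4].round().astype(int).tolist())
E
```

```text
clock: 6.4
position: [0.6137, -0.101, 0.1678]
ee_rot: [0.702, -0.078, 0.703, 0.079]
contact_force: [-0.5, -0.4, 0.0]
width: 0.0003
t 6.4 tcp [ 0.6137 -0.101   0.1678] jig mm [  -2.2 -198.3  167.8] F [-0.61 -0.26  0.02] q [-0.28  0.39  1.5   0.    1.26 -2.07] w 0.0
tool axes in jig [[-0.0, -0.0, 1.0], [0.0, 1.0, 0.0], [-1.0, 0.0, -0.0]]
[0, -203, 125] W [ 0.617 -0.105  0.125] delta cm [ 4.28 -0.48  0.22]
[0, -203, 85] W [ 0.617 -0.105  0.085] delta cm [ 8.28 -0.49  0.23]
[(-65.0, -4.0), (-62.0, -3.8), (-52.0, 20.3), (-45.5, 10.4), (-39.0, -10.8), (-23.0, -25.2), (14.5, 4.7), (64.5, 22.7)]
[85, 85, 82, 73, 66, 59, 53, 55, 72, 109, 147, 166, 184, 205, 220, 224, 200, 194, 198, 198, 199, 199, 186, 161, 109, 68, 37, 34, 35, 37, 35, 34, 34, 34, 34, 34, 34, 33, 31, 30, 30, 33, 40, 49, 55, 57, 56, 58, 59, 60, 60, 60, 59, 58, 59, 60, 61, 60, 60, 61, 63, 63, 62, 61, 58, 55, 52, 82, 128, 169, 175, 174, 175, 174, 188]
```

```bash
python3 -m creep '{"delta_pos":[[1.5,-0.5,0.2],[3,-0.5,0.2],[4,-0.5,0.2],[4,-0.5,0.2]],"dr":[[0,0,0],[0,0,0],[0,0,0],[0,0,0]]}'
python3 - <<'E'
from prof import *
go([0,-203,85])
d=snap('top'); d['pixels']=cv2.imread('pics/top0.png'); 
for z in(62,72,56): 
  p=profile(d,z); print(z,edges(p))
print(profile(d,62)[60:200:3].round().astype(int).tolist())
E
```

```text
clock: 6.85
position: [0.6166, -0.1066, 0.1269]
ee_rot: [0.702, -0.078, 0.704, 0.079]
contact_force: [-0.1, 0.2, 0.3]
width: 0.0002
t 6.85 tcp [ 0.6166 -0.1066  0.1269] jig mm [  -0.6 -204.4  126.9] F [-0.1   0.19  0.31] q [-0.28  0.42  1.55  0.    1.17 -2.08] w 0.0
tool axes in jig [[-0.0, 0.0, 1.0], [0.0, 1.0, -0.0], [-1.0, 0.0, -0.0]]
[0, -203, 85] W [ 0.617 -0.105  0.085] delta cm [4.19 0.13 0.07]
62 [(-59.5, 4.3), (-49.0, 16.3), (-36.5, -18.3), (-21.5, -8.4), (-14.0, 6.3), (74.0, 18.0)]
72 [(-59.5, 4.5), (-49.0, 16.7), (-36.5, -18.7), (-21.5, -8.3), (-14.0, 6.2), (73.0, 18.0)]
56 [(-59.5, 4.5), (-49.0, 16.3), (-36.5, -17.9), (-21.0, -8.4), (-14.0, 6.3), (74.5, 18.0)]
[177, 164, 140, 112, 91, 83, 76, 72, 70, 69, 67, 62, 53, 39, 32, 32, 36, 45, 55, 62, 68, 70, 69, 69, 69, 69, 69, 69, 70, 71, 70, 69, 69, 70, 71, 70, 70, 69, 69, 68, 66, 66, 68, 67, 65, 64, 64]
```

```bash
python3 -m creep '{"delta_pos":[[0.7,0,0],[1.3,0,0],[2,0,0],[2.3,0,0]],"dr":[[0,0,0],[0,0,0],[0,0,0],[0,0,0]]}';python3 -m creep '{"delta_pos":[[0.6,0,0],[1.2,0,0],[1.6,0,0],[1.8,0,0],[1.8,0,0]],"dr":[[0,0,0],[0,0,0],[0,0,0],[0,0,0],[0,0,0]]}'
python3 - <<'E'
from prof import *
rep()
d=snap('side'); p=profile(d); print(edges(p))
E
```

```text
clock: 7.3
position: [0.6194, -0.1092, 0.1068]
ee_rot: [0.704, -0.08, 0.701, 0.077]
contact_force: [0.4, -4.0, 5.7]
width: 0.0001
clock: 7.8
position: [0.6194, -0.1089, 0.0887]
ee_rot: [0.704, -0.08, 0.701, 0.077]
contact_force: [0.6, -4.6, 4.9]
width: -0.0004
t 7.8 tcp [ 0.6194 -0.1089  0.0887] jig mm [   1.7 -207.3   88.7] F [-0.43 -4.57  4.85] q [-0.28  0.46  1.59 -0.    1.08 -2.08] w -0.0
[(-58.5, 3.0), (-52.0, -7.5), (-42.5, 20.2), (-35.5, 10.8), (-29.0, -11.7), (-13.5, -23.1), (14.5, 4.7), (65.0, 22.3)]
```

```bash
python3 -m creep '{"delta_pos":[[-2,0,0],[-4.2,0,0],[-4.3,0,0],[-4.3,0,0],[-3,0,0],[-2,0,0],[-1,0,0],[0,0,0],[0.4,0,0],[0.4,0,0]],"dr":[[0,0,0],[0,0,0],[0,0,0],[0,0,0],[0,0,0],[0,0,0],[0,0,0],[0,0,0],[0,0,0],[0,0,0]]}'
python3 - <<'E'
from prof import *
rep()
d=snap('side'); p=profile(d); print(edges(p))
E
```

```text
clock: 8.85
position: [0.6186, -0.1077, 0.0825]
ee_rot: [0.703, -0.079, 0.702, 0.078]
contact_force: [2.4, -2.3, 3.8]
width: -0.0001
t 8.85 tcp [ 0.6186 -0.1077  0.0825] jig mm [   1.2 -205.9   82.5] F [ 1.87 -2.77  3.85] q [-0.28  0.46  1.6  -0.    1.07 -2.08] w -0.0
[(-52.0, -5.4), (-30.0, 21.0), (-22.5, 10.4), (-16.5, -10.7), (-1.0, -26.8), (14.5, 4.2), (65.0, 21.9)]
```

```bash
python3 -m creep '{"delta_pos":[[-2,0,0],[-4.2,0,0],[-4.6,0,0],[-4.6,0,0],[-3,0,0],[-2,0,0],[-1,0,0],[-0.3,0,0],[0,0,0],[0,0,0]],"dr":[[0,0,0],[0,0,0],[0,0,0],[0,0,0],[0,0,0],[0,0,0],[0,0,0],[0,0,0],[0,0,0],[0,0,0]]}'
python3 - <<'E'
from prof import *
rep()
d=snap('side'); p=profile(d); print(edges(p))
E
```

```text
clock: 9.9
position: [0.6181, -0.1073, 0.0827]
ee_rot: [0.703, -0.078, 0.703, 0.078]
contact_force: [1.4, -0.3, 4.7]
width: -0.0001
t 9.9 tcp [ 0.6181 -0.1073  0.0827] jig mm [   0.8 -205.4   82.7] F [ 1.27 -0.55  4.74] q [-0.28  0.46  1.6   0.    1.08 -2.08] w -0.0
[(-52.0, -6.0), (-36.0, 4.4), (-30.0, -4.5), (-21.5, 21.4), (-13.0, 11.6), (-7.0, -12.4), (8.0, -27.8), (17.5, 3.7), (64.5, 22.7)]
```

```bash
python3 -m creep '{"delta_pos":[[-2,0,0],[-4.2,0,0],[-4.6,0,0],[-4.6,0,0],[-3,0,0],[-2,0,0],[-1,0,0],[-0.3,0,0],[0,0,0],[0,0,0]],"dr":[[0,0,0],[0,0,0],[0,0,0],[0,0,0],[0,0,0],[0,0,0],[0,0,0],[0,0,0],[0,0,0],[0,0,0]]}'
python3 - <<'E'
from prof import *
rep()
d=snap('side'); p=profile(d); print(edges(p)); print(p[60::3].round().astype(int).tolist())
cv2.imwrite('pics/side4.png',cv2.resize(d['pixels'][230:320,275:355],None,fx=6,fy=6,interpolation=cv2.INTER_CUBIC))
E
```

```text
clock: 10.95
position: [0.6183, -0.1074, 0.0828]
ee_rot: [0.703, -0.078, 0.703, 0.078]
contact_force: [1.7, -1.2, 5.1]
width: 0.0001
t 10.95 tcp [ 0.6183 -0.1074  0.0828] jig mm [   0.9 -205.6   82.8] F [ 1.4  -1.52  5.15] q [-0.28  0.46  1.6   0.    1.08 -2.08] w 0.0
[(-52.0, -4.9), (-36.0, 4.1), (-19.5, -6.1), (-11.5, 21.9), (-4.0, 11.7), (2.0, -12.6), (14.5, -25.8), (22.5, 3.3), (65.0, 21.8)]
[64, 66, 70, 76, 81, 80, 78, 77, 78, 81, 84, 84, 80, 73, 64, 55, 48, 56, 87, 119, 153, 177, 173, 172, 190, 207, 220, 230, 211, 191, 193, 196, 196, 196, 185, 171, 135, 95, 65, 38, 38, 43, 48, 53, 55, 56, 56, 56, 56, 56, 56, 56, 56, 56, 56, 56, 56, 57, 58, 59, 60, 60, 60, 61, 62, 62, 59, 56, 54, 70, 103, 135, 166, 172, 171, 171, 172, 171, 173, 192]
```

View pics/side4.png

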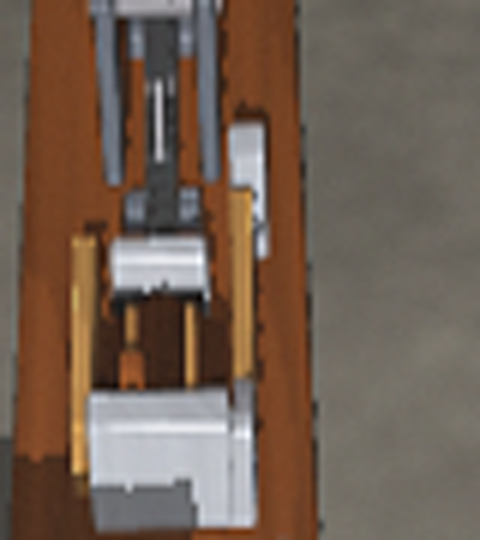

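Side crop: jaw block at (160,265), black pad edge at (160,298), house roof between it and the anvil at (160,400). Jaw travel is about 41 mm. I'll cross-check the pad compression from the top view.

Run:
```python
from prof import *
d=snap('top'); Q=d['pixels']; d['pixels']=cv2.imread('pics/top0.png'); p0=profile(d,62); d['pixels']=Q; p1=profile(d,62)
print(edges(p0));print(edges(p1)); print(p1[60:220:2].round().astype(int).tolist())
cv2.imwrite('pics/top4.png',cv2.resize(Q[190:260,245:345],None,fx=7,fy=7,interpolation=cv2.INTER_CUBIC))
```

```text
[(-59.5, 4.3), (-49.0, 16.3), (-36.5, -18.3), (-21.5, -8.4), (-14.0, 6.3), (74.0, 18.0)]
[(-58.5, -3.3), (-20.0, 5.4), (-9.0, 16.7), (4.0, -21.9), (15.0, -9.0), (23.0, 7.4), (66.0, -3.5), (73.5, 22.5)]
[66, 65, 64, 62, 60, 57, 55, 54, 53, 52, 53, 53, 53, 53, 54, 53, 54, 55, 57, 62, 67, 73, 78, 81, 83, 83, 83, 84, 85, 91, 105, 122, 139, 154, 168, 176, 179, 180, 181, 181, 179, 175, 167, 153, 130, 106, 91, 81, 74, 71, 70, 69, 65, 60, 53, 43, 34, 28, 26, 25, 27, 31, 36, 44, 52, 58, 62, 64, 65, 66, 67, 68, 68, 69, 68, 68, 67, 67, 68, 66]
```

View pics/top4.png

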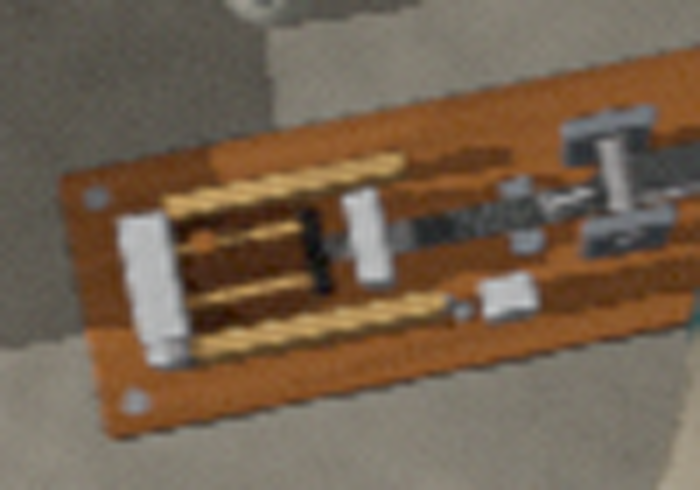

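Top view: jaw block at (370,235) moved about 40.3 mm and pad at (316,255) moved about 36.8 mm, so compression is about 3.5 mm. The gate is shut. I need about 3.5 mm more, which is a partial stroke.

```bash
python3 -m creep '{"delta_pos":[[-2,0,0],[-4.2,0,0],[-4.6,0,0],[-4.6,0,0],[-3.6,0,0],[-3,0,0],[-2.5,0,0],[-2.1,0,0],[-2.1,0,0]],"dr":[[0,0,0],[0,0,0],[0,0,0],[0,0,0],[0,0,0],[0,0,0],[0,0,0],[0,0,0],[0,0,0]]}'
python3 - <<'E'
from prof import *
rep()
d=snap('side'); print(edges(profile(d)))
d=snap('top'); print(edges(profile(d)))
E
```

```text
clock: 11.95
position: [0.6185, -0.1093, 0.1037]
ee_rot: [0.703, -0.08, 0.702, 0.077]
contact_force: [-0.4, -5.1, 7.6]
width: 0.0001
t 11.95 tcp [ 0.6185 -0.1093  0.1037] jig mm [   0.7 -207.4  103.7] F [-1.48 -4.86  7.59] q [-0.28  0.44  1.58 -0.    1.12 -2.08] w 0.0
[(-36.0, 3.6), (-17.0, -4.6), (-7.5, 20.8), (-1.0, 7.8), (5.0, -6.6), (17.0, -31.2), (22.5, 3.9), (65.0, 21.8)]
[(-56.5, -3.7), (-14.5, 4.5), (-4.5, 16.6), (8.5, -21.1), (15.0, -8.9), (23.0, 6.1), (66.0, -3.2), (73.5, 23.1)]
```

```bash
python3 -m creep '{"delta_pos":[[0,0,0],[0,0,0],[0,0,0],[0,0,0],[0,0,0]],"dr":[[0,0,0],[0,0,0],[0,0,0],[0,0,0],[0,0,0]]}'
python3 - <<'E'
from prof import *
rep()
s=snap('side'); print(edges(profile(s)))
d=snap('top'); print(edges(profile(d)))
cv2.imwrite('pics/fin.png',np.vstack([cv2.resize(s['pixels'][130:330,220:420],(560,560),interpolation=cv2.INTER_CUBIC)]))
E
```

```text
clock: 12.55
position: [0.6185, -0.1093, 0.1041]
ee_rot: [0.703, -0.08, 0.702, 0.077]
contact_force: [0.5, -4.2, 7.9]
width: 0.0003
t 12.55 tcp [ 0.6185 -0.1093  0.1041] jig mm [   0.7 -207.4  104.1] F [-0.43 -4.18  7.93] q [-0.28  0.44  1.58 -0.    1.12 -2.08] w 0.0
[(-36.0, 3.6), (-15.0, -4.5), (-7.5, 20.8), (-0.5, 7.7), (5.0, -6.6), (17.0, -31.2), (22.5, 3.8), (65.0, 22.0)]
[(-56.0, -3.4), (-15.5, 4.3), (-5.0, 16.7), (8.0, -21.4), (15.0, -8.1), (22.5, 7.0), (66.5, -3.1), (73.5, 23.1)]
```

View pics/fin.png

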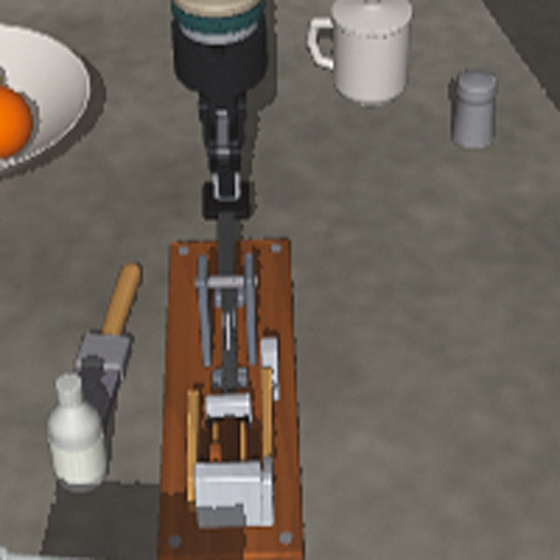

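The fingers hold the paddle at (227,200). The gate at (267,410) is shut at its post, the jaw at (228,405) grips the house against the anvil, and nothing else in this view has moved. Readings are steady, so I'm handing in.

```bash
python3 -c "
from rig import manip
print(manip.sign_off())"
```

```text
the job is handed in; nothing more can be done
None
```

I shut the gate, pumped the clamp until the house was gripped, and handed the job in at about 12.6 s, still holding the trigger about half-way down.

- **Gate:** I pushed it with the closed fingers through the catch until it stopped on its stop, with the force rising to about 9 N. After backing off, both cameras measured it shut (-0.01 and -0.03 rad), and it still looked shut in the last picture.
- **Clamp:** It took four pump strokes plus one partial stroke, which I am holding with about 8 N on the paddle.
- **Pad compression:** The last top view shows the jaw advanced about 44.3 mm and the pad about 36.5 mm, so the spring is pressed in about 7.5 to 8 mm of its 14 mm. The last side view gave a similar jaw travel of about 44.5 mm. Each reading is good to about 1 to 2 mm.
- **House and pad:** The pad stopped moving over the final stroke while the jaw kept advancing, which fits the house sitting against the anvil. The arm only touched the gate and the trigger.

**Disagreements:** While pushing the gate I measured a sideways force of about 3 N that I did not explain. Before the last stroke, the side view allowed a compression of 2.5 to 5 mm; I relied on the top view's 3.5 mm. I checked by eye that the mug, shaker, glue and brush had not moved, but did not look again at the trays or the dish after the start.

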